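# Turn the condiment carousel until the pepper mill is at the serving pointer

### The job

Turn the condiment carousel by pushing the upright finger tabs on its rim until the pepper mill stands in line with the pointer that sticks out from under the carousel, so that the guests can reach it. Turn it gently, do not touch, tip or lift anything that stands on it, leave the things beside it where they are, and end with the arm clear of everything.

Things in the scene. Friction and masses are not known exactly. Their poses are not given: they have to be found in the camera images.
- foot: fixed dark steel foot of the carousel: a disc 180 mm across and 20 mm high standing on the table under the turning deck, with one flat pointer bar (22 mm wide, 10 mm high, lying on the table) that sticks out from under the deck and ends in a diamond-shaped tip 224 mm from the axis. Origin: on the carousel's axis, at table height. Its x axis is the direction of the pointer, z up. It does not move in a run, but its place and heading differ from run to run.
- deck (a point): centre of the top face of the turning aluminium deck (disc 300 mm across, 14 mm thick, top face 38 mm above the table), on the axis; it turns with the deck. A knob 20 mm across and 30 mm high stands at the centre. Six upright finger tabs stand on the rim, 60 degrees apart, one of them on this point's x axis; push one along the rim to turn the deck, either way.
- tab (a point): centre of the finger tab on the deck's x axis, 135 mm from the axis and 60 mm above the table. All six tabs are alike: an aluminium plate 26 mm long radially (122 to 148 mm from the axis), 10 mm thick along the rim, 45 mm high (from 38 to 83 mm above the table), flat faces looking along the rim. The rim is free between tabs.
- carousel (a joint): angle of the deck about the upright axis relative to the foot, rad, growing anticlockwise seen from above; 0 when the deck's x axis lies along the pointer. Stops at -6.3 and 6.3. About 0.2 N m of friction (some 1.5 N at a tab) stops it as soon as it is no longer pushed; no springs or detents.
- mill: pepper mill, the tallest thing on the deck: turned dark wood, 48 mm across, waisted in the middle, a ball on top, 114 mm high, 0.15 to 0.31 kg. Stands loose on the deck, its axis 50 to 73 mm from the carousel's axis. Origin: centre of its underside, z up.
- pot: squat lidded pot of the same dark wood, 64 mm across, 58 mm high with its small round knob. Stands loose on the deck 50 to 73 mm from the axis. Origin: centre of its underside, z up.
- squeezer: white plastic squeeze bottle, 50 mm across, 110 mm high with its pointed nozzle. Stands loose on the deck 50 to 73 mm from the axis. Origin: centre of its underside, z up.
- shaker: plain steel shaker with a domed top, 46 mm across, 76 mm high. Stands loose on the deck 50 to 73 mm from the axis. Origin: centre of its underside, z up. The four things on the deck stand about a quarter turn apart, in any order.
- bowl: steel bowl, 130 mm across, 55 mm high, loose on the table to the robot's left of the carousel. Origin: centre of its underside. To be left alone.
- mug: white mug, 76 mm across, 90 mm high, loose on the table to the robot's right of the carousel. Origin: centre of its underside. To be left alone.
- spoon: steel serving spoon, 240 mm long, lying loose on the table to the robot's left of the carousel. Origin: near its middle, on the table; x along its length. To be left alone.
Things that resemble listed ones, but are neither listed nor needed, are in the scene too. Leave any pink look-alike of the shaker alone. Leave any orange look-alike of the squeezer alone.

How it is judged:
At the end, for the whole second after the job is handed in: Mill on the pointer's side, its axis within 14 mm of the pointer's line; deck at rest; the four things upright (0.15 rad) on the deck within 100 mm of its axis; bowl, mug and spoon within 20 mm of their start (y of mill in the frame of foot between -0.014 and 0.014 m and x of mill in the frame of foot above 0.04 m and velocity of joint carousel between -0.05 and 0.05 rad/s and angle between each of mill, pot, squeezer, shaker's own z axis and vertical below 0.15 rad and height (world z) of mill between 0.03 and 0.046 m and horizontal distance between each of mill, pot, squeezer, shaker and deck below 0.1 m and linear speed of each of mill, pot, squeezer, shaker below 0.03 m/s and height (world z) of pot between 0.03 and 0.046 m and height (world z) of squeezer between 0.03 and 0.046 m and height (world z) of shaker between 0.03 and 0.046 m and distance of each of bowl, mug, spoon from where it was at the start of the episode below 0.02 m); the robot touches nothing.
It fails at once if something standing on the deck is touched by the arm or the fingers (over 0.5 N) (contact force between any of the fingers, the arm and mill above 0.5 N or contact force between any of the fingers, the arm and pot above 0.5 N or contact force between any of the fingers, the arm and squeezer above 0.5 N or contact force between any of the fingers, the arm and shaker above 0.5 N).
It fails at once if something standing on the deck is lifted more than 15 mm, tipped over 0.4 rad or falls off (height (world z) of any of mill, pot, squeezer, shaker above 0.053 m or height (world z) of any of mill, pot, squeezer, shaker below 0.025 m or angle between any of mill, pot, squeezer, shaker's own z axis and vertical above 0.4 rad).
It fails at once if the carousel is spun faster than 3 rad/s (not gently) (velocity of joint carousel above 3 rad/s or velocity of joint carousel below -3 rad/s).
It fails at once if the bowl, mug or spoon is moved more than 20 mm (distance of any of bowl, mug, spoon from where it was at the start of the episode above 0.02 m).
It also fails if it takes over 56 s, if anything falls off the work surface, if the arm or the gripper's body presses on something with over 40 N, if the wrist force passes 120 N, or if a joint passes its speed limit or range.

### The arm

A 6-joint arm with a two-finger parallel gripper is mounted at the origin on the work surface. World frame = base frame: x ahead of the robot, y to its left, z up, the work surface at z = 0. Lengths are in m, angles in rad, forces in N, time in s.
With the tool pointing down it reaches from about 0.3 to 0.875 m from the base axis. Payload 6.4 kg.
Tool frame: the origin (TCP) lies on the centre line of the jaws, within the pads' length; the fingertips stand 14 mm ahead of it and the grasp point (between the pads) lies 5 mm behind it; z points along the fingers, y is the direction in which the jaws open and shut (so a half turn about z gives the same grasp; the last joint's range is limited). The gripper opens to 85 mm and grips with 20 to 120 N. Pads are 22 mm wide; open, the fingers measure 114 mm over their backs; the gripper's body (76 mm by 85 mm) begins 54 mm behind the grasp point. The pads swing forward as they close: fully open they stand 13 mm farther back than shut.
Start: joints at [-1.494, 0.181, 1.607, -0, 1.354, -0.206], TCP at [0.16, -0.552, 0.245] pointing down, gripper open.
Joint ranges: [-2.99, 2.99], [-0.89, 2.07], [0.3, 2.58], [-1.14, 4.28], [0, 2.63], [-3.12, 3.12]. Speed limits (rad/s): [2.57, 2.57, 3.01, 3.14, 3.14, 3.14].

### API

Orientations are given as a unit quaternion [w, x, y, z].
In Python, from bench import * gives the robot as it stands.
- The arm moves only by the tool servo_tool, never from a script. Its argument "plan" is a list that holds one entry, the list of rows, each a list of 5 numbers: the shift along the world's x, y, z in m, then the turn about the world's z in rad, then the gripper command: -1 is shut, 1 is fully open, values between are in proportion. In form: [[[tx, ty, tz, roll, claw], ...]]. A call has 1 to 8 rows; each row shifts and turns the commanded pose from where the row before left it; what a row does not reach is not made up. A row lasts 1/10 s, in which the tool goes at most 50 mm and 8.59 degrees, less where a joint would pass 70% of its speed; a pose out of reach is approached as far as the arm can. A call with a gripper value outside its range is refused whole. The fingers move at their own pace and stop on an object; the grip force is fixed at half the most. Time passes only in rows, so rows that do not move let the fingers close. It gives the time, the measured TCP pose, the force and the opening at its end, in the units of the state.
- get_obs(): the state, without advancing time (a new reading comes with each control period).
- camera(name): name is "side" or "top" or "wrist"; returns a dict with "img" (384x512x3 uint8, blue, green, red), "camera_matrix" (3x3 intrinsics, pixels), "rvec" (rotation vector, rad) and "tvec" (3), from world to camera coordinates, as OpenCV has them. Camera axes: x right, y down, z forward; pixel columns grow to the right and rows downward; lengths in m; the calibration is good to about 2 mm. A picture is of the moment at which its call begins. There is no depth.
- hand_in(): hands the job in, once; it reports no verdict.
Trained networks look in a picture, given as the dict that the camera call returned (one of the last four; its "shot" number tells which), for a name from the list of things; names that differ only in an ending like _2 or _b are one class to them, and where a whole thing is asked for, a point or a joint stands for the part that bears it (a point fixed in the world has none). Each returns a list of dicts, best first, with "conf" (0 to 1); they miss things now and then, are a little off and sometimes report something else, mostly with a low value. They report only what shows in the picture. A call takes as long as a camera call. They do not tell look-alikes from the thing itself.
- trace(picture, thing): "mask" (384x512 bool, what is visible of it) and "rect" ([left, top, right, bottom] as shares, 0 to 1, of the picture: columns of its width, rows of its height, round what is visible of it).
- pinpoint(picture, thing): "centre" ([row, column] as shares, 0 to 1, of the picture: columns of its width, rows of its height: a listed point, or the origin of a listed thing).
The state is a dict: "time_s": time; "q": joint angles; "dq": joint speeds; "joint_efforts": joint torques, N m; "eef_pos": TCP position; "eef_rot": TCP orientation; "wrist_force": force on the tool from outside, world axes, zero at the start; "torque": the same for the moment, N m; "opening": opening from 0.0 (shut) to 1.0 (fully open).
Only numpy, scipy, OpenCV 4.12 (cv2) and the standard library are available. Lean on these libraries where they do the work, as an engineer would, in place of code of your own. Each camera call takes 0.05 s, during which the arm holds its last target.

## Working session

There is one attempt and no reset: what is moved stays moved. The work goes in short steps, Python scripts to look and compute and a tool call to move; the robot and the scene stay as the last step left them, time stands still between calls to the robot, and variables do not carry over. Pictures are saved under pics/ and viewed, and the job is handed in when it is done.

Besides the shell and the picture viewer there is one more tool, called as name(argument=value, ...), one argument or row to a line, values as JSON. servo_tool: Moves the arm, as the interface text tells. Its arguments: {"type":"object","properties":{"plan":{"type":"array"}},"required":["plan"]}

```bash
mkdir -p pics; cat > h.py <<'E'
from bench import *
import numpy as np, cv2
def ray(c,uv):
    R,_=cv2.Rodrigues(np.array(c["rvec"],float)); t=np.array(c["tvec"],float).ravel()
    K=np.array(c["camera_matrix"]); d=R.T@np.linalg.inv(K)@np.array([uv[0],uv[1],1.]); return -R.T@t,d
def at(c,uv,z):
    o,d=ray(c,uv); return o+d*(z-o[2])/d[2]
def proj(c,p):
    return cv2.projectPoints(np.array(p,float).reshape(-1,3),np.array(c["rvec"],float),np.array(c["tvec"],float),np.array(c["camera_matrix"],float),None)[0][:,0]
def tri(c1,u1,c2,u2):
    o1,d1=ray(c1,u1);o2,d2=ray(c2,u2)
    d1/=np.linalg.norm(d1);d2/=np.linalg.norm(d2)
    s=np.linalg.lstsq(np.c_[d1,-d2],o2-o1,rcond=None)[0]
    a=o1+s[0]*d1;b=o2+s[1]*d2; return (a+b)/2,np.linalg.norm(a-b)
def pp(c,n):
    return [(round(r["conf"],2),(r["centre"][1]*512,r["centre"][0]*384)) for r in pinpoint(c,n)]
E
python3 - <<'E'
from h import *
o=get_obs();print(o["time_s"],o["eef_pos"],o["eef_rot"],o["opening"])
cs={}
for n in ["top","side"]:
    c=camera(n);cs[n]=c;cv2.imwrite(f"pics/{n}0.png",cv2.resize(c["img"],(768,576)))
    print(n,"cam at",ray(c,(256,192))[0].round(3))
    for t in ["foot","deck","tab","mill","pot","squeezer","shaker","bowl","mug","spoon"]:
        print(t,[(a,np.round(b,1).tolist()) for a,b in pp(c,t)])
    np.savez(f"cam_{n}.npz",**{k:v for k,v in c.items() if k!="shot"})
E
```

```text
0.0 [ 0.16041772 -0.5516159   0.24437787] [-8.78348029e-04  9.90023519e-01  1.40899451e-01  6.29383553e-05] 1.0003862090221576
top cam at [ 0.348 -0.018  1.344]
foot [(0.77, [198.7, 201.6])]
deck [(0.96, [199.6, 198.1])]
tab [(0.82, [158.1, 177.0]), (0.67, [102.3, 182.3])]
mill [(0.84, [178.7, 191.6])]
pot [(0.84, [215.6, 216.5])]
squeezer [(0.8, [179.0, 215.5]), (0.75, [181.4, 296.6])]
shaker [(0.75, [387.0, 223.7]), (0.59, [215.0, 184.7]), (0.5, [286.6, 195.2]), (0.48, [220.8, 116.2])]
bowl [(0.98, [101.9, 183.4])]
mug [(0.73, [386.6, 222.3])]
spoon [(0.83, [92.3, 259.3])]
side cam at [0.048 1.034 0.989]
foot [(0.67, [239.5, 232.5])]
deck [(0.63, [240.5, 224.6])]
tab [(0.61, [197.4, 234.1])]
mill [(0.82, [218.4, 226.9])]
pot [(0.95, [263.1, 218.7])]
squeezer [(0.61, [247.8, 238.4]), (0.57, [318.9, 275.3])]
shaker [(0.69, [180.8, 196.5]), (0.58, [232.3, 207.7]), (0.56, [274.8, 185.6])]
bowl [(0.86, [160.4, 288.8])]
mug [(0.74, [327.2, 150.3])]
spoon [(0.59, [236.0, 331.8])]
```

View pics/top0.png

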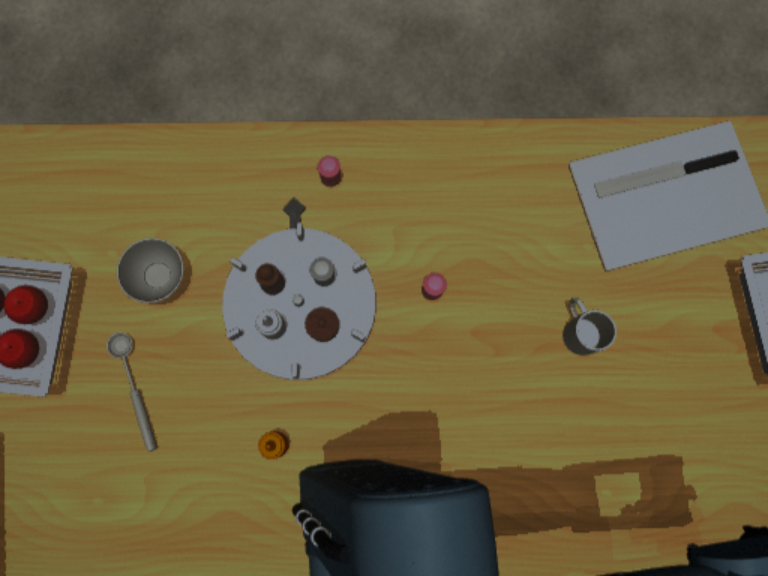

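View pics/side0.png

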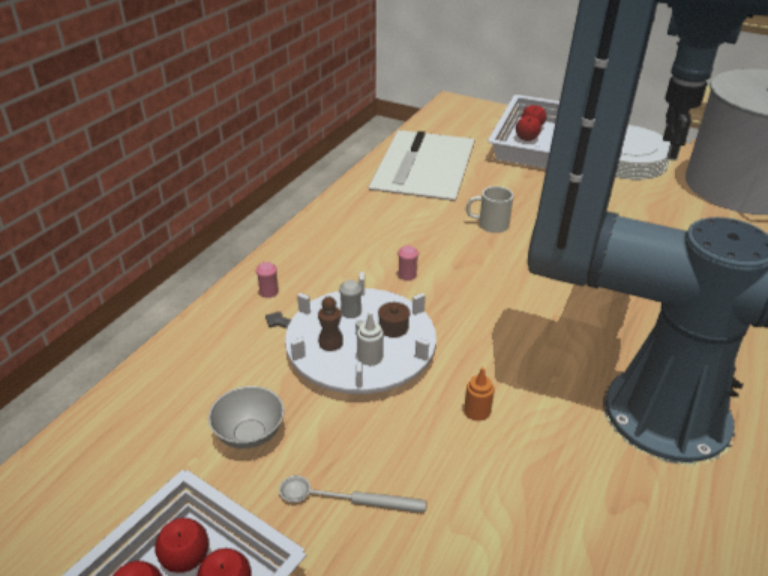

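The top view shows the deck centred near (297,300) in the 768-px picture, with the pointer tip at (294,210). The mill is dark and tall, at (268,277), and the pot is at (322,323). The look-alikes are pink at (329,167) and (434,285), and orange at (272,445), all off the deck. Next I'll measure.

```bash
python3 - <<'E'
from h import *
L=lambda n:{k:v for k,v in np.load(f"cam_{n}.npz").items()}
T=L("top");S=L("side")
for n,a,b in [("deck",(199.6,198.1),(240.5,224.6)),("foot",(198.7,201.6),(239.5,232.5)),("mill",(178.7,191.6),(218.4,226.9)),("pot",(215.6,216.5),(263.1,218.7)),("sq",(179,215.5),(247.8,238.4)),("shk",(215,184.7),(232.3,207.7))]:
    p,e=tri(T,a,S,b);print(n,p.round(4),round(e,4))
# pointer tip: dark pixels; crop
im=T["img"];cv2.imwrite("pics/ptr.png",cv2.resize(im[125:265,140:260],None,fx=5,fy=5,interpolation=cv2.INTER_CUBIC)[:600])
cv2.imwrite("pics/deckT.png",cv2.resize(im[125:260,130:270],None,fx=4.4,fy=4.4,interpolation=cv2.INTER_CUBIC))
# deck circle fit: bright, low saturation
hsv=cv2.cvtColor(im,cv2.COLOR_BGR2HSV)
m=((hsv[...,1]<60)&(hsv[...,2]>90)).astype(np.uint8);m[:, :140]=0;m[:,260:]=0;m[:145]=0;m[260:]=0
cn=max(cv2.findContours(m,0,1)[0],key=cv2.contourArea);h=cv2.convexHull(cn)[:,0]
P=np.array([at(T,q,.038)[:2] for q in h]);A=np.c_[2*P,np.ones(len(P))];s=np.linalg.lstsq(A,(P**2).sum(1),rcond=None)[0]
print("circle",s[:2],np.sqrt(s[2]+s[0]**2+s[1]**2))
d=((hsv[...,2]<75)).astype(np.uint8);d[:125]=0;d[155:]=0;d[:,:180]=0;d[:,208:]=0
ys,xs=np.where(d);print(list(zip(xs,ys)))
E
```

```text
deck [0.5854 0.115  0.0274] 0.0103
foot [0.5825 0.1213 0.0007] 0.0045
mill [0.6112 0.1769 0.0528] 0.0118
pot [0.5311 0.0682 0.0367] 0.0056
sq [0.5308 0.1719 0.0438] 0.0131
shk [0.6299 0.0715 0.0408] 0.0056
circle [0.58213572 0.11916905] 0.15077886215518063
[(np.int64(195), np.int64(132)), (np.int64(196), np.int64(132)), (np.int64(194), np.int64(133)), (np.int64(195), np.int64(133)), (np.int64(196), np.int64(133)), (np.int64(197), np.int64(133)), (np.int64(193), np.int64(134)), (np.int64(194), np.int64(134)), (np.int64(195), np.int64(134)), (np.int64(196), np.int64(134)), (np.int64(197), np.int64(134)), (np.int64(198), np.int64(134)), (np.int64(192), np.int64(135)), (np.int64(193), np.int64(135)), (np.int64(194), np.int64(135)), (np.int64(195), np.int64(135)), (np.int64(196), np.int64(135)), (np.int64(197), np.int64(135)), (np.int64(198), np.int64(135)), (np.int64(199), np.int64(135)), (np.int64(191), np.int64(136)), (np.int64(192), np.int64(136)), (np.int64(193), np.int64(136)), (np.int64(194), np.int64(136)), (np.int64(195), np.int64(136)), (np.int64(196), np.int64(136)), (np.int64(
[... 3993 characters left out ...]
.int64(197), np.int64(148)), (np.int64(193), np.int64(149)), (np.int64(194), np.int64(149)), (np.int64(195), np.int64(149)), (np.int64(196), np.int64(149)), (np.int64(197), np.int64(149)), (np.int64(193), np.int64(150)), (np.int64(194), np.int64(150)), (np.int64(195), np.int64(150)), (np.int64(196), np.int64(150)), (np.int64(197), np.int64(150)), (np.int64(193), np.int64(151)), (np.int64(194), np.int64(151)), (np.int64(195), np.int64(151)), (np.int64(196), np.int64(151)), (np.int64(197), np.int64(151)), (np.int64(201), np.int64(151)), (np.int64(201), np.int64(152)), (np.int64(201), np.int64(153)), (np.int64(202), np.int64(153)), (np.int64(201), np.int64(154)), (np.int64(202), np.int64(154))]
```

View pics/deckT.png

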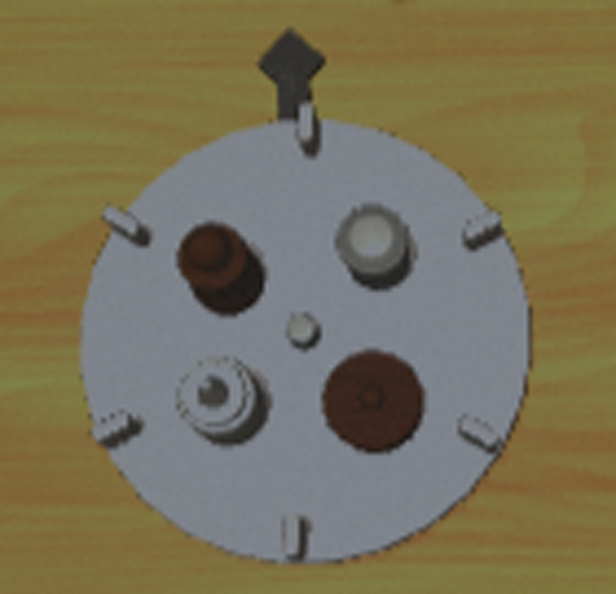

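```bash
python3 - <<'E'
from h import *
L=lambda n:{k:v for k,v in np.load(f"cam_{n}.npz").items()}
T=L("top");S=L("side")
C=np.array([.582,.119])
def pol(n,p):
    d=p[:2]-C;print(n,p.round(4),"r",np.hypot(*d).round(4),"ang",np.degrees(np.arctan2(d[1],d[0])).round(1))
pol("tip",at(T,(195.5,131.5),.01)); 
pol("diamond",at(T,(196,138.5),.01)); pol("bar",at(T,(195.6,147.5),.01))
pol("mill base",at(T,(178.7,191.6),.038)); pol("mill ball",at(T,(130+213/4.4,125+245/4.4),.11)); pol("pot",at(T,(130+373/4.4,125+396/4.4),.055+.0))
pol("mill side",at(S,(218.4,226.9),.038))
pol("shk",at(T,(130+372/4.4,125+235/4.4),.114-.038+.038)); pol("sq",at(T,(130+211/4.4,125+391/4.4),.148))
pol("knob",at(T,(130+302/4.4,125+328/4.4),.068))
for n,u in [("tab0",(307,118)),("tabL",(122,220)),("tabR",(482,227)),("tabBL",(117,428)),("tabBR",(478,432)),("tabB",(293,534))]:
    pol(n,at(T,(130+u[0]/4.4,125+u[1]/4.4),.083))
print("mug",at(T,(386.6,222.3),0),"bowl",at(T,(101.9,183.4),0),"spoon",at(T,(92.3,259.3),0))
for n,u in [("pink1",(219,111)),("pink2",(289,190)),("orange",(181,296))]: print(n,at(T,u,.05))
E
```

```text
tip [0.8014 0.1323 0.01  ] r 0.2198 ang 3.5
diamond [0.779  0.1306 0.01  ] r 0.1974 ang 3.4
bar [0.7504 0.1316 0.01  ] r 0.1689 ang 4.3
mill base [0.6086 0.1769 0.038 ] r 0.0637 ang 65.3
mill ball [0.6251 0.1674 0.11  ] r 0.0649 ang 48.3
pot [0.5355 0.0702 0.055 ] r 0.0673 ang -133.6
mill side [0.6264 0.1642 0.038 ] r 0.0633 ang 45.5
shk [0.6294 0.0668 0.114 ] r 0.0705 ang -47.8
sq [0.5264 0.1616 0.148 ] r 0.0701 ang 142.6
knob [0.5787 0.1153 0.068 ] r 0.0049 ang -131.5
tab0 [0.7154 0.1114 0.083 ] r 0.1336 ang -3.3
tabL [0.6485 0.2305 0.083 ] r 0.1299 ang 59.2
tabR [ 0.6408 -0.0021  0.083 ] r 0.1347 ang -64.1
tabBL [0.5132 0.2305 0.083 ] r 0.131 ang 121.7
tabBR [0.5075 0.0018 0.083 ] r 0.1389 ang -122.4
tabB [0.4447 0.1186 0.083 ] r 0.1373 ang -179.8
mug [ 0.51460484 -0.43759251  0.        ] bowl [0.64451935 0.41463761 0.        ] spoon [0.41766732 0.4320894  0.        ]
pink1 [0.85134711 0.05781223 0.05      ]
pink2 [ 0.60661583 -0.14492532  0.05      ]
orange [0.31055197 0.16438186 0.05      ]
```

Averaging the tabs and the knob puts the axis near (0.579, 0.116). The pointer is at about +4.3° and the mill at about +47°, so the deck must turn about 43° clockwise. I'll push the tab near -122°, which faces the robot beside the low pot, from its anticlockwise side with the fingers shut. The first step is to fly there high.

servo_tool(
  plan=[
    [[0.024,0.034,0,0.046,-1],[0.024,0.034,0,0.046,-1],[0.024,0.034,0,0.046,-1],[0.024,0.034,0,0.046,-1],[0.024,0.034,0,0.046,-1],[0.024,0.034,0,0.046,-1],[0.024,0.034,0,0.046,-1],[0.024,0.034,0,0.046,-1]],
  ],
)

```text
time_s: 1.9
eef_pos: [0.3532, -0.2788, 0.2455]
eef_rot: [0.0, 0.947, 0.32, 0.0]
wrist_force: [-0.4, -0.1, 0.6]
opening: 0.0
```

servo_tool(
  plan=[
    [[0.024,0.033,0,0.046,-1],[0.024,0.033,0,0.046,-1],[0.024,0.033,0,0.046,-1],[0.024,0.033,0,0.046,-1],[0.024,0.033,0,0.046,-1],[0.024,0.033,0,0.046,-1],[0.024,0.033,0,0.046,-1],[0.0,0.0,0,0.0,-1]],
  ],
)

```text
time_s: 2.7
eef_pos: [0.5223, -0.0455, 0.2454]
eef_rot: [-0.0, 0.883, 0.47, 0.001]
wrist_force: [0.0, -0.5, -0.4]
opening: 0.007
```

```bash
python3 - <<'E'
from h import *
w=camera("wrist");s=camera("side")
cv2.imwrite("pics/w1.png",w["img"]);cv2.imwrite("pics/s1.png",s["img"])
for n in ["mill","tab","deck","foot"]: print(n,pp(w,n))
np.savez("cam_w1.npz",**{k:v for k,v in w.items() if k!="shot"})
E
```

```text
mill []
tab [(0.57, (274.7904, 40.2048))]
deck [(0.63, (214.4256, 24.0))]
foot [(0.88, (218.0096, 35.0976)), (0.63, (153.1904, 13.7088))]
```

View pics/w1.png

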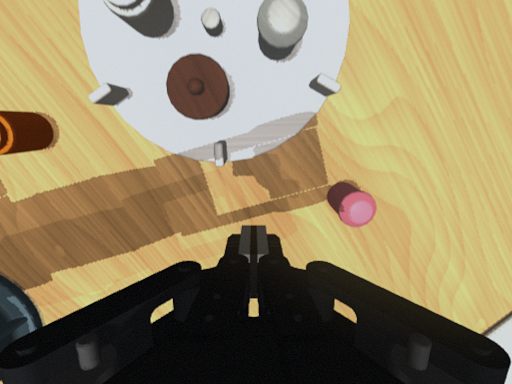

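View pics/s1.png

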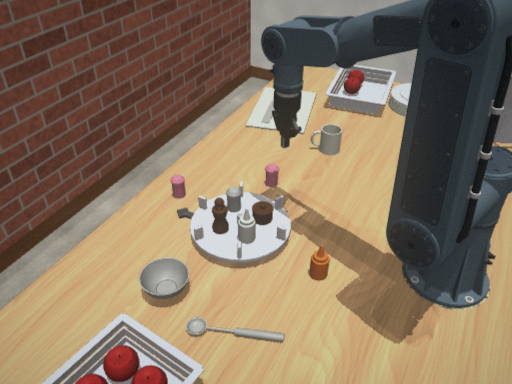

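```bash
python3 - <<'E'
from h import *
W={k:v for k,v in np.load("cam_w1.npz").items()}
C=np.array([.579,.116])
for n,u,z in [("tab",(220.5,146),.083),("tabBL",(104,95),.083),("tabR",(324,84),.083),("knob",(211,16),.068),("pot",(196,87),.096),("shk",(284,18),.114)]:
    p=at(W,u,z);d=p[:2]-C;print(n,p.round(4),np.hypot(*d).round(4),np.degrees(np.arctan2(d[1],d[0])).round(1))
print(proj(W,[[.541,-.017,.083]]))
E
```

```text
tab [0.5156 0.009  0.083 ] 0.1243 -120.7
tabBL [0.4471 0.1169 0.083 ] 0.1319 179.6
tabR [0.6383 0.001  0.083 ] 0.1294 -62.7
knob [0.5805 0.1186 0.068 ] 0.0029 60.0
pot [0.5307 0.0681 0.096 ] 0.068 -135.2
shk [0.6278 0.0665 0.114 ] 0.0695 -45.4
[[253.86368311 152.9873398 ]]
```

Wrist view agrees: the tab is at (220,150) px, which gives about (0.513, 0.005) and -121.5°. The slot at (0.540, -0.017) is free, so I'll descend there.

servo_tool(
  plan=[
    [[0.009,0.014,0,0,-1],[0.009,0.015,0,0,-1],[0,0,-0.03,0,-1],[0,0,-0.03,0,-1],[0,0,-0.03,0,-1],[0,0,-0.03,0,-1],[0,0,0,0,-1]],
  ],
)

```text
time_s: 3.7
eef_pos: [0.535, -0.0205, 0.1213]
eef_rot: [-0.003, 0.884, 0.467, -0.003]
wrist_force: [-0.7, 0.6, -0.4]
opening: 0.003
```

servo_tool(
  plan=[
    [[0.003,0.003,-0.02,0,-1],[0,0,-0.02,0,-1],[0,0,-0.01,0,-1],[0,0,0,0,-1]],
  ],
)

```text
time_s: 4.1
eef_pos: [0.5409, -0.0176, 0.0751]
eef_rot: [-0.001, 0.884, 0.467, -0.001]
wrist_force: [0.2, -1.1, 0.4]
opening: 0.002
```

```bash
python3 - <<'E'
from h import *
print(get_obs()["eef_pos"],get_obs()["wrist_force"])
w=camera("side");cv2.imwrite("pics/s2.png",cv2.resize(w["img"][150:300,150:350],None,fx=4,fy=4,interpolation=cv2.INTER_CUBIC))
w=camera("top");cv2.imwrite("pics/t2.png",cv2.resize(w["img"][120:270,120:290],None,fx=4,fy=4,interpolation=cv2.INTER_CUBIC))
E
```

```text
[ 0.54090831 -0.01759288  0.07508769] [ 0.21042144 -1.12291461  0.44704514]
```

View pics/s2.png

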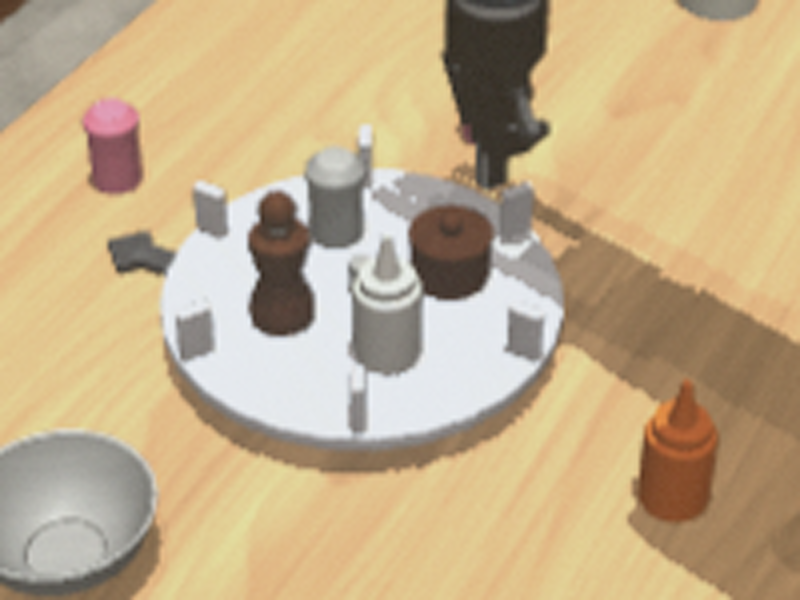

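View pics/t2.png

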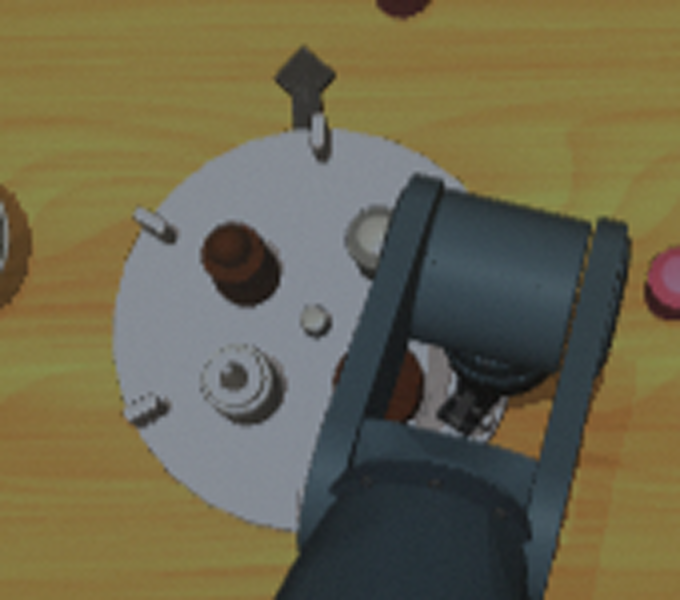

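Side view shows the finger standing clear on the free rim, at about (490,180) in the crop, behind the tab at (517,215) and away from the pot. Next I'll work out the arc rows.

```bash
python3 - <<'E'
import numpy as np
C=np.array([.580,.117]);r=.140
a=-106.2;n=0
P=lambda a:C+r*np.array([np.cos(np.radians(a)),np.sin(np.radians(a))])
p=np.array([.5409,-.0176])
for i in range(20):
    q=P(a-2.5);d=(q-p).round(4);p=p+d;a-=2.5;print(i,round(a,1),d)
E
```

```text
0 -108.7 [-0.0058  0.002 ]
1 -111.2 [-0.0057  0.0021]
2 -113.7 [-0.0057  0.0023]
3 -116.2 [-0.0055  0.0026]
4 -118.7 [-0.0054  0.0028]
5 -121.2 [-0.0053  0.003 ]
6 -123.7 [-0.0052  0.0033]
7 -126.2 [-0.005   0.0035]
8 -128.7 [-0.0048  0.0037]
9 -131.2 [-0.0047  0.004 ]
10 -133.7 [-0.0045  0.0041]
11 -136.2 [-0.0043  0.0043]
12 -138.7 [-0.0042  0.0045]
13 -141.2 [-0.0039  0.0047]
14 -143.7 [-0.0037  0.0048]
15 -146.2 [-0.0035  0.005 ]
16 -148.7 [-0.0033  0.0052]
17 -151.2 [-0.0031  0.0053]
18 -153.7 [-0.0028  0.0054]
19 -156.2 [-0.0026  0.0055]
```

servo_tool(
  plan=[
    [[-0.0058,0.002,0,-0.044,-1],[-0.0057,0.0021,0,-0.044,-1],[-0.0057,0.0023,0,-0.044,-1],[-0.0055,0.0026,0,-0.044,-1],[-0.0054,0.0028,0,-0.044,-1],[-0.0053,0.003,0,-0.044,-1],[-0.0052,0.0033,0,-0.044,-1],[0,0,0,0,-1]],
  ],
)

```text
time_s: 5.0
eef_pos: [0.5033, 0.0009, 0.0767]
eef_rot: [0.0, 0.945, 0.326, 0.001]
wrist_force: [-0.1, 0.1, -0.3]
opening: -0.001
```

```bash
python3 - <<'E'
from h import *
print(get_obs()["eef_pos"],get_obs()["wrist_force"])
w=camera("side");cv2.imwrite("pics/s3.png",cv2.resize(w["img"][150:300,150:350],None,fx=4,fy=4,interpolation=cv2.INTER_CUBIC))
E
```

```text
[0.50330387 0.00091041 0.0766752 ] [-0.13960706  0.09721105 -0.26038066]
```

View pics/s3.png

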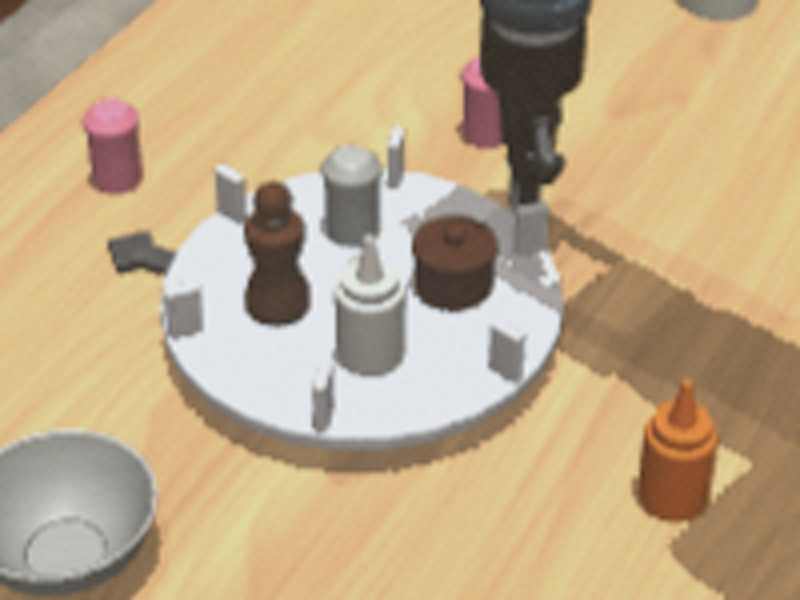

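The deck is turning clockwise with the finger, and the tab has moved from (517,215) to (530,228). Everything on it stands upright, so I'll continue.

servo_tool(
  plan=[
    [[-0.005,0.0035,-0.001,-0.044,-1],[-0.0048,0.0037,-0.001,-0.044,-1],[-0.0047,0.004,-0.001,-0.044,-1],[-0.0045,0.0041,0,-0.044,-1],[-0.0043,0.0043,0,-0.044,-1],[-0.0042,0.0045,0,-0.044,-1],[-0.0039,0.0047,0,-0.044,-1],[0,0,0,0,-1]],
  ],
)

```text
time_s: 5.85
eef_pos: [0.4719, 0.0299, 0.073]
eef_rot: [0.0, 0.984, 0.178, 0.001]
wrist_force: [-0.1, 0.4, 0.7]
opening: 0.0
```

```bash
cat > look.py <<'E'
from h import *
import sys
k=sys.argv[1]
print(get_obs()["time_s"],get_obs()["eef_pos"],get_obs()["wrist_force"])
s=camera("side");cv2.imwrite(f"pics/s{k}.png",cv2.resize(s["img"][150:300,150:350],None,fx=4,fy=4,interpolation=cv2.INTER_CUBIC))
t=camera("top");cv2.imwrite(f"pics/t{k}.png",cv2.resize(t["img"][120:270,120:290],None,fx=4,fy=4,interpolation=cv2.INTER_CUBIC))
np.savez("cam_t.npz",**{k:v for k,v in t.items() if k!="shot"});np.savez("cam_s.npz",**{k:v for k,v in s.items() if k!="shot"})
C=np.array([.580,.117])
for c in (t,s):
    for r in trace(c,"mill")[:1]:
        ys,xs=np.where(r["mask"]);print("mill mask",r["conf"],len(xs),xs.mean(),ys.min(),ys.max())
        u=xs[ys<ys.min()+3].mean(),ys.min()
    print(pp(c,"mill"))
E
python3 look.py 4
```

```text
5.85 [0.47189475 0.0298621  0.0730033 ] [-0.0531778   0.40149016  0.67436868]
mill mask 0.87 345 188.28985507246378 168 189
[(0.88, (188.0064, 182.016))]
mill mask 0.71 455 218.45714285714286 191 226
[(0.56, (218.7776, 220.10880000000003))]
```

View pics/t4.png

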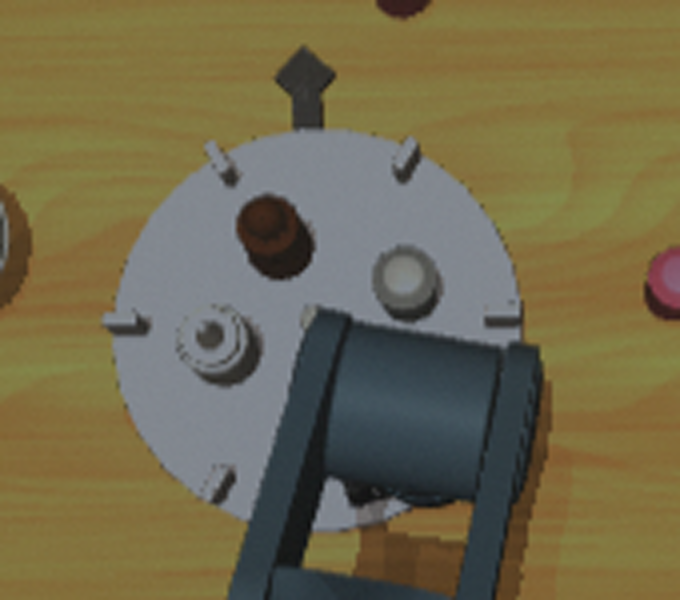

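View pics/s4.png

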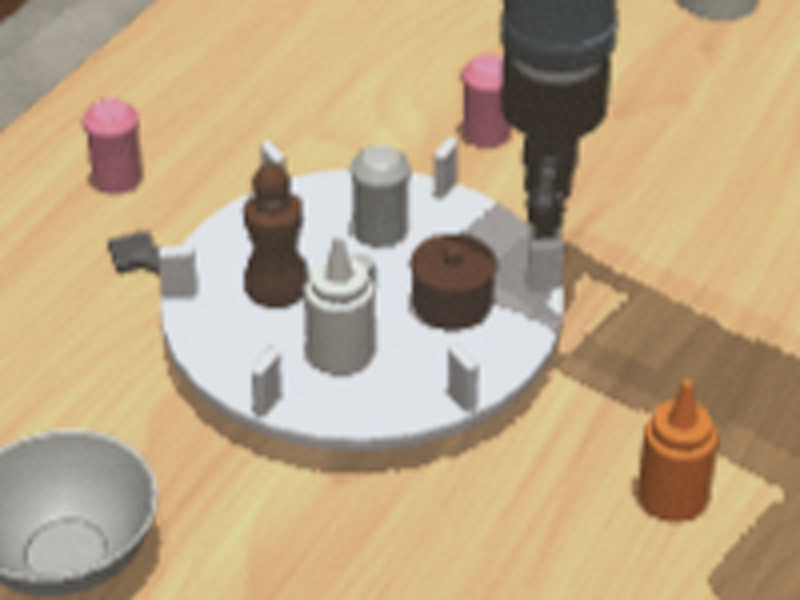

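```bash
python3 - <<'E'
from h import *
L=lambda n:{k:v for k,v in np.load(f"cam_{n}.npz").items()}
T=L("t");S=L("s");C=np.array([.580,.117])
def pol(n,p):
    d=p[:2]-C;print(n,p.round(4),"r",np.hypot(*d).round(4),"ang",np.degrees(np.arctan2(d[1],d[0])).round(1))
a=(120+267/4,120+216/4);b=(150+271/4,150+182/4)
p,e=tri(T,a,S,b);pol("ball tri",p);print(e)
pol("ballT",at(T,a,.14));pol("ballS",at(S,b,.14))
for n,u in [("tabA",(216,153)),("tabB",(408,152)),("tabC",(115,319)),("tabD",(497,309)),("tabE",(223,476))]: pol(n,at(T,(120+u[0]/4,120+u[1]/4),.083))
pol("tip",at(T,(120+304/4,120+47/4),.01))
# overlay check
K=[]
E
```

```text
ball tri [0.6379 0.1412 0.1356] r 0.0628 ang 22.7
0.00033669551066188493
ballT [0.6367 0.1405 0.14  ] r 0.0614 ang 22.6
ballS [0.6351 0.1458 0.14  ] r 0.0621 ang 27.6
tabA [0.6972 0.1851 0.083 ] r 0.1356 ang 30.1
tabB [0.6962 0.0476 0.083 ] r 0.1353 ang -30.9
tabC [0.5773 0.2541 0.083 ] r 0.1371 ang 91.1
tabD [ 0.5809 -0.0148  0.083 ] r 0.1318 ang -89.6
tabE [0.4658 0.1764 0.083 ] r 0.1287 ang 152.5
tip [0.8006 0.1308 0.01  ] r 0.2211 ang 3.6
```

Triangulating the mill's ball gives 22.7°, with a 0.3 mm ray gap, height 0.136 m and r 63 mm. The pointer is at about 3.8°, so about 19° is left.

servo_tool(
  plan=[
    [[-0.0037,0.0048,0,-0.044,-1],[-0.0035,0.005,0,-0.044,-1],[-0.0033,0.0052,0,-0.044,-1],[-0.0031,0.0053,0,-0.044,-1],[-0.0028,0.0054,0,-0.044,-1],[-0.0026,0.0055,0,-0.044,-1],[-0.0023,0.0056,0,-0.044,-1],[-0.0012,0.0035,0,-0.026,-1]],
  ],
)

```text
time_s: 6.95
eef_pos: [0.4491, 0.07, 0.0724]
eef_rot: [0.0, 1.0, 0.011, 0.0]
wrist_force: [0.7, -0.9, 0.5]
opening: -0.0
```

```bash
python3 look.py 5
```

```text
6.95 [0.44913846 0.06996483 0.07240391] [ 0.68074363 -0.9189183   0.51451462]
mill mask 0.62 265 195.43018867924528 167 185
[(0.73, (194.5088, 181.59359999999998))]
mill mask 0.73 307 219.2801302931596 187 220
[(0.82, (220.3136, 214.8096)), (0.63, (238.8992, 222.2976))]
```

View pics/t5.png

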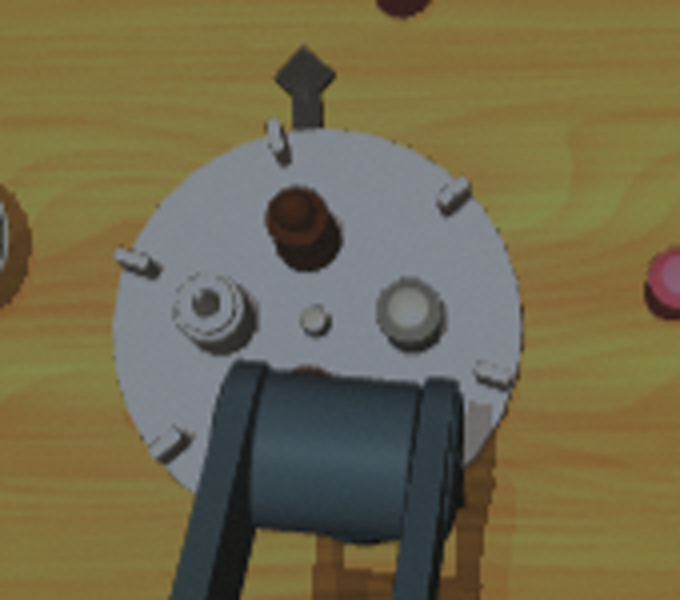

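View pics/s5.png

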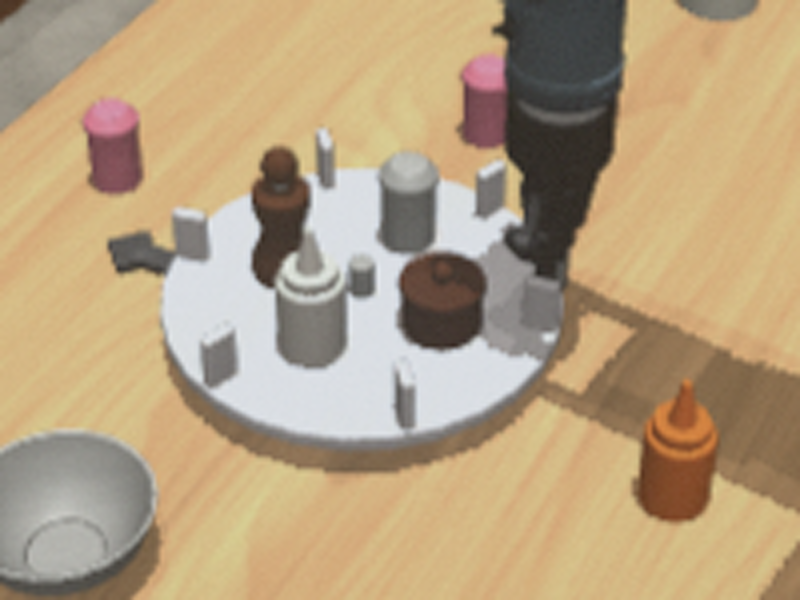

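```bash
python3 - <<'E'
from h import *
L=lambda n:{k:v for k,v in np.load(f"cam_{n}.npz").items()}
T=L("t");S=L("s");C=np.array([.580,.117])
def pol(n,p):
    d=p[:2]-C;print(n,p.round(4),"r",np.hypot(*d).round(4),"ang",np.degrees(np.arctan2(d[1],d[0])).round(1))
a=(120+297.5/4,120+209/4);b=(150+279/4,150+164/4)
p,e=tri(T,a,S,b);pol("ball tri",p);print(e)
for n,u in [("tabA",(275,133)),("tabB",(455,190)),("tabC",(131,259)),("tabD",(490,373)),("tabE",(170,440))]: pol(n,at(T,(120+u[0]/4,120+u[1]/4),.083))
pol("knob",at(T,(120+315/4,120+318/4),.068))
E
```

```text
ball tri [0.6431 0.1207 0.1357] r 0.0632 ang 3.3
0.0015070020150614555
tabA [0.7115 0.143  0.083 ] r 0.1341 ang 11.2
tabB [0.6677 0.0141 0.083 ] r 0.1352 ang -49.6
tabC [0.6204 0.2439 0.083 ] r 0.1332 ang 72.4
tabD [ 0.5354 -0.0093  0.083 ] r 0.134 ang -109.5
tabE [0.4914 0.2136 0.083 ] r 0.1311 ang 132.5
knob [0.5789 0.115  0.068 ] r 0.0023 ang -119.5
```

The mill is at 3.3° against the pointer's 3.6 to 4.2°, about 1 mm off its line. I'll back the finger off the tab, lift straight up and move away.

servo_tool(
  plan=[
    [[0.002,-0.005,0,0,-1],[0.0,-0.006,0,0,-1],[0,0,0.015,0,-1],[0,0,0.03,0,-1],[0,0,0.04,0,-1],[0,0,0.045,0,-1],[0,0,0.045,0,-1],[0,0,0,0,-1]],
  ],
)

```text
time_s: 8.05
eef_pos: [0.4548, 0.0581, 0.2541]
eef_rot: [0.001, 1.0, 0.011, 0.006]
wrist_force: [0.2, -0.0, -0.5]
opening: -0.002
```

servo_tool(
  plan=[
    [[-0.01,-0.035,0,0,-1],[-0.01,-0.035,0,0,-1],[-0.01,-0.035,0,0,-1],[-0.01,-0.035,0,0,-1],[-0.01,-0.035,0,0,-1],[-0.01,-0.035,0,0,-1],[-0.01,-0.035,0,0,-1],[0,0,0,0,-1]],
  ],
)

```text
time_s: 8.85
eef_pos: [0.3796, -0.1897, 0.2468]
eef_rot: [0.001, 1.0, 0.009, -0.0]
wrist_force: [-0.7, -0.3, -0.2]
opening: -0.001
```

```bash
python3 look.py 6; python3 - <<'E'
from h import *
c=camera("top")
for n in ["bowl","mug","spoon"]: print(n,pp(c,n))
E
```

```text
8.85 [ 0.37962079 -0.18967824  0.24681224] [-0.68936545 -0.33740703 -0.20442122]
mill mask 0.5 282 195.1418439716312 167 186
[(0.57, (193.1776, 184.8192))]
mill mask 0.75 1657 164.06336753168375 257 298
[(0.64, (224.4096, 214.3872))]
bowl [(0.95, (102.8096, 181.7088))]
mug [(0.56, (388.9152, 222.9888))]
spoon [(0.82, (91.2896, 259.6992))]
```

View pics/t6.png

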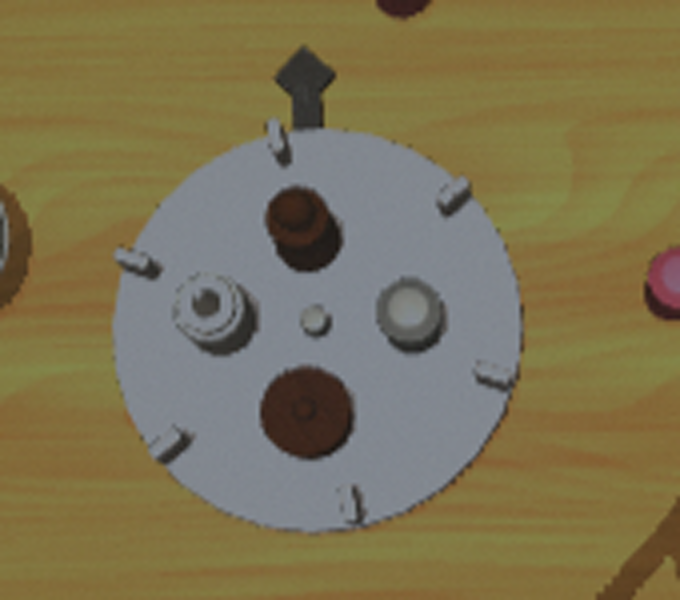

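View pics/s6.png

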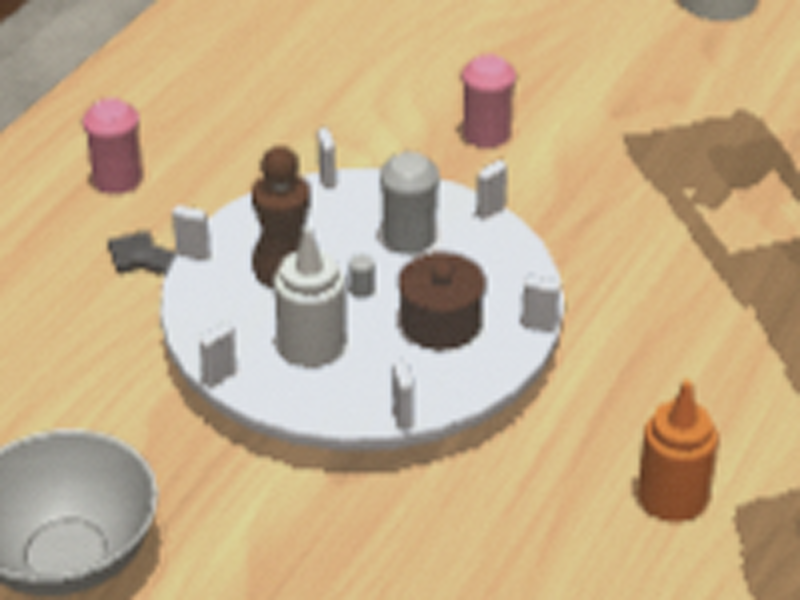

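The deck and all the things on it stand exactly as before the retreat, with the mill's ball at (297,209) in the top crop. Bowl, mug and spoon are unmoved within network noise, and the arm is clear.

```bash
python3 -c "
from bench import *
print(hand_in())"
```

```text
the job is handed in; nothing more can be done
None
```

I turned the carousel about 45° clockwise with shut fingers on one rim tab, then backed off, lifted clear, moved the arm away and handed the job in at about 9 s.

- **Mill:** triangulated from two views, it stood at 3.3° about the axis, with the pointer at 3.6–4.2°. That is about 1 mm off the pointer's line, against the 14 mm allowed, and 63 mm out on the pointer's side. After the retreat the pictures showed it in the same place.
- **Other things:** in both views everything on the deck was upright and the deck had not moved after I let go. Bowl, mug and spoon were found within about 2 pixels of their first positions. The wrist force readings at the end of each move were about 1 N.
- **Disagreements:** single network readings of the mill's base were off by up to about 20° from the triangulated ball, so I didn't use them. In the last side picture the network's best mill outline was in the wrong place, near the bowl. My first estimates of the carousel's axis differed by about 4 mm between methods; I used the one based on the tabs and the knob.

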